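Clamp a tin in the cam tin holder

ROBOT

A 7-joint arm with a two-finger parallel gripper is mounted at the origin on a cart in front of the work surface, level with it; the furniture and walls round the work are solid. World frame = base frame: x ahead of the robot, y to its left, z up, the work surface at z = 0. Lengths are in m, angles in rad, forces in N, time in s.
With the tool pointing down it reaches from about 0.4 to 0.85 m from the base axis. Payload 10.4 kg.
Tool frame: the origin (TCP) lies at the very end of the fingers, on their centre line; the grasp point (between the pads) lies 19 mm behind it (r.pinch_z is the distance from the TCP to the grasp point, in m); z points along the fingers, y is the line along which they close (so a half turn about z gives the same grasp; the last joint's range is limited). The gripper opens to 87 mm and grips with 3 to 60 N. Pads are 19 mm wide; open, the fingers measure 117 mm over their backs; the gripper's body (75 mm by 190 mm) begins 51 mm behind the grasp point.
Start: joints at [-1.163, 0.332, -0.065, 1.46, 0.022, 1.35, -0.088], TCP at [0.261, 0.568, 0.223] pointing down, gripper open.
Joint ranges: [-2.6, 2.6], [-0.5, 2.12], [-1.47, 1.34], [0.16, 2.42], [-1.27, 4.41], [0.06, 2.06], [-2.6, 2.6]. Speed limits (rad/s): [2.22, 2.22, 2.79, 2.79, 3.14, 3.14, 3.14].

INTERFACE

Orientations are given as a unit quaternion [x, y, z, w].
In Python, from bench import sensors, vision, r gives the robot as it stands.
- The arm moves only by the shell command python3 -m crank 'ROWS' [OPENING] [FORCE]. ROWS is JSON, a list of rows, each a list of 2 entries, a list of its own where there are three numbers: the shift along the tool's x, y, z normalised to -1 to 1, where 1 is 3 cm, then the turn about the tool's z normalised to -1 to 1, where 1 is 8 degrees. A call has 1 to 12 rows; each row shifts and turns the commanded pose from where the row before left it, along the tool's axes as they then stand; what a row does not reach is not made up. A row lasts 1/8 s, in which the tool goes at most 62.5 mm and 10.7 degrees, less where a joint would pass 70% of its speed; a pose out of reach is approached as far as the arm can. A call with a number of a shift or a turn outside -1 to 1 is refused whole. A call with a gripper value outside its range is refused whole. OPENING is the opening, from 0 (shut) to 1 (fully open), set as the call begins (- or left out, the last holds). The fingers move at their own pace and stop on an object; FORCE is the grip in N (left out, the last holds). Time passes only in rows, so rows that do not move let the fingers close. It gives the time, the measured TCP pose, the force, the opening and the grip force at its end, in the units of the state.
- sensors.read_state(): the state, without advancing time (a new reading comes with each control period).
- vision.camera(name): name is "scene" or "top" or "wrist"; returns the picture (420x560x3 uint8, red, green, blue); there is no depth.
- vision.camera_model(name): a dict with "vertical_fov" (degrees; the focal length in pixels is half the picture's height over the tangent of half this angle, whatever the lens; pixels are square), "cx", "cy" (the principal point, pixels), "camera_from_world" (4x4, takes a point from world to camera coordinates); the wrist camera has in their place "hand_eye" (4x4, takes a point from camera to tool coordinates, whose origin is the TCP and whose axes are the flange's). Camera axes: x right, y down, z forward; pixel columns grow to the right and rows downward; lengths in m; the calibration is good to about 2 mm. A picture is of the moment at which its call begins: read the wrist's pose just before it. camera_model takes no time and is no camera call.
- r.close_job(): hands the job in; it is judged then, once.
The state is a dict: "time": time; "joint_positions": joint angles; "joint_vel": joint speeds; "joint_torque": joint torques, N m; "ee_pos": TCP position; "eef_rot": TCP orientation; "ft_force": force on the tool from outside, world axes, zero at the start; "torque": the same for the moment, N m; "width": finger opening in m; "grip_force": force on a finger pad.
Only numpy, scipy, OpenCV 4.12 (cv2) and the standard library are available. Lean on these libraries where they do the work, as an engineer would, in place of code of your own. Each camera call takes 0.05 s, during which the arm holds its last target. There are 200 camera calls.

TASK

Stand the food tin upright on the white tin holder, slide it gently home into the V of its metal stop, and let go of it. Then turn the red knob clockwise until the black off-centre cam under it bears firmly on the tin, without denting it, and leave it clamped. Do not disturb the shaker, garlic and onion that stand about.

Things in the scene. Friction and masses are not known exactly. Their poses are not given: they have to be found in the camera images.
- tin_center (a point): Centre (half-way up) of the loose food tin: upright cylinder, diameter 57.4 mm, 72 mm tall, about 0.3 kg, red and white label, silver lid. z up. Its wall dents if the cam presses with more than about 30 N; 5 to 25 N is a firm hold (aim for about 15 N).
- holder: White tin holder, fixed to the worktop: plate 190 x 116 mm, its top 10 mm over the worktop. Origin: on the worktop under the knob's axis; x points from the knob to the V stop, z up; the plate runs from x = -50 to 140 mm.
- stand (a point): Fixed point of the holder on its plate, 63 mm from the knob's axis along the holder's x: roughly where a tin in the V stands. The aluminium V stop (two walls at 45 degrees, open towards the knob, tops 36 mm over the worktop, 42 mm to each side) was set by hand: a seated tin's axis is at y = 0 and 60.6 to 65.6 mm from the knob's axis, unmeasured. Fingers beside the tin keep above 36 mm.
- knob (a joint): Knob angle, rad, 0 to 3.1, grows clockwise seen from above (tightening). At 0 the cam's lobe points away from the V stop, at pi straight at it. Starts open, at 0.98 to 1.2; the cam meets a seated tin between 1.8 and 2.5. Stays where it is left, but for a slight spring-back when let go (a hold of 15 to 20 N settles to about 10 N).
- knob_grip (a point): Middle of the knob's red bar grip, on the knob's axis, 104 mm over the worktop. Bar 58 mm long, 14 mm thick, 28 mm high (90 to 118 mm over the worktop), on a stem of 18 mm diameter. The point turns with the knob, z up. In the holder's frame the bar's long direction lies at (pi/2 + 1.1 - knob angle) from x, counter-clockwise: across x at knob angle 1.1.
- cam (a point): Black cam disc under the knob, turning with it: diameter 60 mm, 14 to 36 mm over the worktop; this point lies under the disc's own centre, 9.5 mm off the knob's axis. Turning it free takes 0.1 to 0.3 N m; once the tin is pinched between cam and V, each newton of clamping adds 0.015 to 0.02 N m and each 0.01 rad about 3 N (varies).
- shaker: Bystander: small salt shaker, 44 mm diameter, 90 mm tall, grey and glassy; origin under its centre. Leave alone.
- garlic: Bystander: garlic bulb, 46 mm; origin under its centre. Leave alone.
- onion: Bystander: red onion, 66 mm wide, 70 mm tall; origin under its centre. Leave alone.
Not all that is in view belongs to the job. What is shaped like the part that bears tin_center but purple is not meant. Of the things shaped like the holder, the white one is meant.

How it is judged:
By the outcome, as a careful person would: the job done as asked, in the order asked, and still so for the second after the job is handed in, with the robot touching nothing.
It also fails if it takes over 72 s, if anything falls off the work surface, if the arm or the gripper's body presses on something with over 40 N, if the wrist force passes 120 N, or if a joint passes its speed limit or range.

## Working session

There is one attempt and no reset: what is moved stays moved. The work goes in short steps, Python scripts to look and compute and a shell command to move; the robot and the scene stay as the last step left them, time stands still between calls to the robot, and variables do not carry over. Pictures are saved under pics/ and viewed, at most 10 in all, crops included, and the job is handed in when it is done.

```bash
mkdir -p pics
python3 - <<'E'
from bench import sensors, vision, r
import cv2,numpy as np
s=sensors.read_state();print({k:np.round(v,3).tolist() for k,v in s.items()}, r.pinch_z)
for n in("scene","top","wrist"):
    cv2.imwrite(f"pics/{n}0.png",vision.camera(n)[:,:,::-1]);print(n,{k:np.round(v,4).tolist() for k,v in vision.camera_model(n).items()})
a=[cv2.imread(f"pics/{n}0.png") for n in("scene","top")]
E
```

```text
{'time': 0.0, 'joint_positions': [-1.163, 0.333, -0.065, 1.461, 0.022, 1.35, -0.089], 'joint_vel': [0.001, 0.0, 0.002, -0.001, 0.001, -0.0, -0.0], 'joint_torque': [-0.0, -62.326, 0.025, -38.989, -0.061, 0.04, 0.0], 'ee_pos': [0.261, 0.568, 0.222], 'eef_rot': [0.214, 0.977, -0.001, -0.0], 'ft_force': [0.711, -0.018, 0.349], 'torque': [0.028, 0.035, -0.003], 'grip_force': 0.0, 'width': 0.087} 0.0187
scene {'vertical_fov': 53.0576, 'cx': 276.6149, 'cy': 210.9782, 'camera_from_world': [[0.6154, -0.788, 0.0193, -0.3718], [-0.4924, -0.4035, -0.7712, 0.2415], [0.6155, 0.4651, -0.6363, 1.0028], [0.0, 0.0, 0.0, 1.0]]}
top {'vertical_fov': 46.0546, 'cx': 277.0935, 'cy': 202.1792, 'camera_from_world': [[0.0192, -0.9998, 0.0071, -0.1106], [-0.9831, -0.0202, -0.1818, 0.471], [0.1819, -0.0035, -0.9833, 1.4692], [0.0, 0.0, 0.0, 1.0]]}
wrist {'vertical_fov': 60.7232, 'cx': 285.6931, 'cy': 209.7106, 'hand_eye': [[-0.0008, -0.9624, -0.2717, 0.0734], [1.0, -0.0006, -0.001, 0.0007], [0.0009, -0.2717, 0.9624, -0.1627], [0.0, 0.0, 0.0, 1.0]]}
```

View pics/scene0.png

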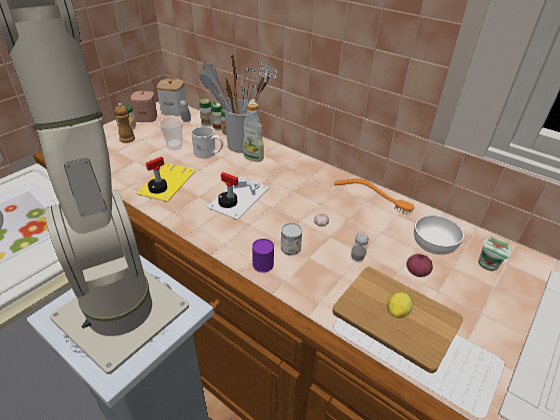

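View pics/top0.png

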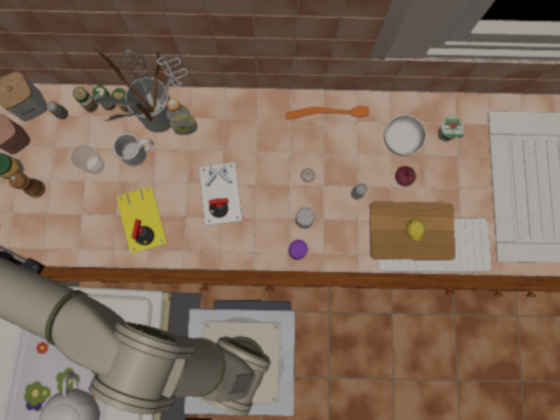

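The scene picture shows the tin at (291,239) beside the purple decoy at (263,255), and the white holder with its red knob at (230,185). In the top picture the tin is at (305,217) and the holder at (220,193). Enlarged crops of both next.

Run:
```python
import cv2,numpy as np
a=cv2.imread("pics/scene0.png")[160:280,200:350]; b=cv2.imread("pics/top0.png")[150:270,190:340]
f=lambda x:cv2.resize(x,None,fx=5,fy=5,interpolation=cv2.INTER_CUBIC)
cv2.imwrite("pics/c1.png",f(a));cv2.imwrite("pics/c2.png",f(b))
```

```text
(no output)
```

View pics/c1.png

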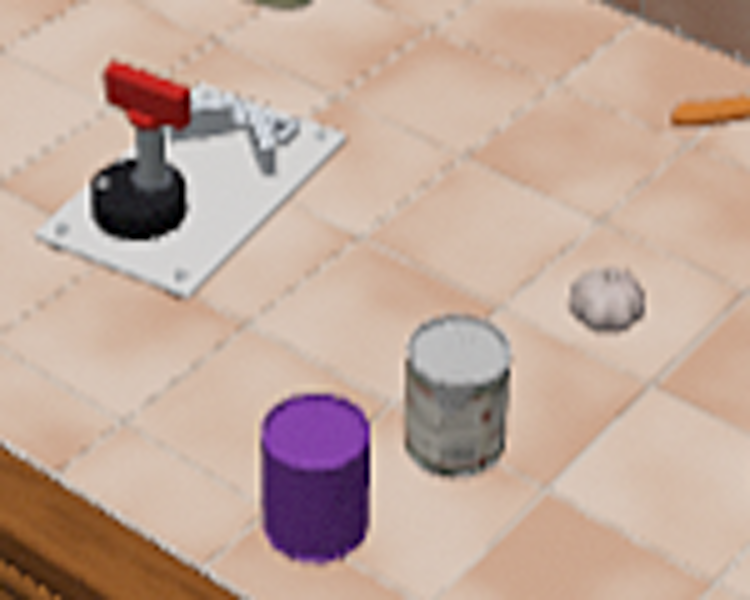

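View pics/c2.png

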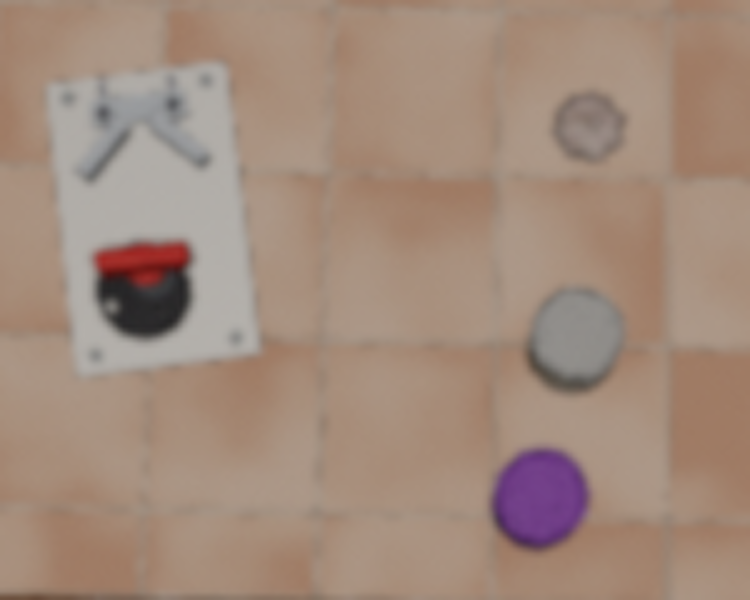

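The scene crop shows the tin's lid centre at (460,350), the bar's centre at (147,95) and plate corners at (37,235), (185,296) and (345,137). The top crop shows the lid at (578,332), the bar at (142,257) and plate corners at (75,375), (262,350), (228,63) and (47,85).

```bash
cat > h.py <<'E'
import numpy as np,cv2
from bench import sensors,vision,r
from scipy.spatial.transform import Rotation as R
def ray(name,uv,pose=None):
    m=vision.camera_model(name); f=210/np.tan(np.radians(m["vertical_fov"]/2))
    d=np.array([(uv[0]-m["cx"])/f,(uv[1]-m["cy"])/f,1])
    if name=="wrist":
        p,q=pose;H=np.array(m["hand_eye"]);T=np.eye(4);T[:3,:3]=R.from_quat(q).as_matrix();T[:3,3]=p;W=T@H
    else: W=np.linalg.inv(np.array(m["camera_from_world"]))
    d=W[:3,:3]@d
    return W[:3,3],d/np.linalg.norm(d)
def tri(rays):
    A=np.zeros((3,3));b=np.zeros(3)
    for o,d in rays:
        P=np.eye(3)-np.outer(d,d);A+=P;b+=P@o
    x=np.linalg.solve(A,b);return x,[np.linalg.norm(np.cross(x-o,d)) for o,d in rays]
def atz(ry,z): o,d=ry;return o+d*(z-o[2])/d[2]
def toolmove(p_from,q,p_to): # normalised shift units (3 cm)
    return R.from_quat(q).inv().apply(np.array(p_to)-p_from)/0.03
E
python3 - <<'E'
from h import *
np.set_printoptions(precision=4,suppress=True)
S=lambda u,v:ray("scene",(200+(u+.5)/5-.5,160+(v+.5)/5-.5))
T=lambda u,v:ray("top",(190+(u+.5)/5-.5,150+(v+.5)/5-.5))
for n,a,b in[("lid",(460,350),(578,332)),("bar",(147,95),(142,257)),("c1",(37,235),(75,375)),("c2",(185,296),(262,350)),("c3",(345,137),(228,63)),("garlic",(607,298),(590,126)),("purplelid",(315,432),(541,494))]:
    print(n,*tri([S(*a),T(*b)]))
c=[atz(T(*p),.01) for p in[(75,375),(262,350),(228,63),(47,85)]];print(np.array(c))
print([np.linalg.norm(c[i]-c[i-1]) for i in range(4)])
E
```

```text
lid [ 0.4279 -0.1863  0.0721] [np.float64(0.0005945131856894514), np.float64(0.0005945131856894929)]
bar [0.4619 0.0721 0.1055] [np.float64(0.0004220599977250965), np.float64(0.00042205999772502816)]
c1 [0.4056 0.1212 0.008 ] [np.float64(0.001793539741068971), np.float64(0.0017935397410690265)]
c2 [0.421  0.0076 0.0102] [np.float64(0.0012940796240891606), np.float64(0.0012940796240890576)]
c3 [0.6052 0.0343 0.0111] [np.float64(0.00023494195243654544), np.float64(0.00023494195243652425)]
garlic [ 0.5666 -0.1955  0.022 ] [np.float64(0.00017839976324846395), np.float64(0.00017839976324852697)]
purplelid [ 0.3307 -0.1653  0.0713] [np.float64(0.0005027482074162087), np.float64(0.0005027482074162012)]
[[0.404  0.1221 0.01  ]
 [0.422  0.0067 0.01  ]
 [0.6057 0.0342 0.01  ]
 [0.5889 0.1483 0.01  ]]
[np.float64(0.18674515432383776), np.float64(0.1168125261346752), np.float64(0.18574279012273523), np.float64(0.11537312833187924)]
```

```bash
python3 -m crank '[[[-0.98,-0.53,0],0],[[-0.98,-0.53,0],0],[[-0.98,-0.53,0],0],[[-0.98,-0.53,0],0],[[-0.98,-0.53,0],0],[[-0.98,-0.53,0],0],[[-0.98,-0.53,0],0],[[-0.98,-0.53,0],0],[[-0.98,-0.53,0],0],[[-0.98,-0.53,0],0],[[0,0,0],0]]' 1 10; python3 -m crank '[[[-0.4,-0.9,0],0],[[-0.4,-0.9,0],0],[[-0.4,-0.9,0],0],[[-0.4,-0.9,0],0],[[-0.4,-0.9,0],0],[[-0.4,-0.9,0],0],[[-0.4,-0.9,0],0],[[-0.4,-0.9,0],0],[[-0.4,-0.9,0],0],[[-0.4,-0.9,0],0],[[0,0,0],0]]'; python3 -m crank '[[[0,0,0],1],[[0,0,0],1],[[0,0,0],1],[[0,0,0],1],[[0,0,0],1],[[0,0,0],1],[[0,0,0],1],[[0,0,0],1],[[0,0,0],1],[[0,0,0],1],[[0,0,0],1],[[0,0,0],1]]';python3 -m crank '[[[0,0,0],1],[[0,0,0],1],[[0,0,0],1],[[0,0,0],1],[[0,0,0],1],[[0,0,0],1],[[0,0,0],0.4],[[0,0,0],0]]'; python3 -c "
from h import *
s=sensors.read_state();print(s['joint_positions'],s['time']);p=s['ee_pos'];q=s['eef_rot'];print(R.from_quat(q).as_matrix())
print(toolmove(p,q,[.428,-.186,.16]))"
```

```text
time: 1.52
ee_pos: [0.4634, 0.2979, 0.2224]
eef_rot: [0.216, 0.976, -0.0, 0.0]
ft_force: [0.1, 0.6, 1.2]
width: 0.087
grip_force: 0.0
time: 2.9
ee_pos: [0.4579, 0.0039, 0.2226]
eef_rot: [0.215, 0.977, 0.0, 0.0]
ft_force: [1.1, 0.1, 0.4]
width: 0.0868
grip_force: 0.0
time: 4.4
ee_pos: [0.4579, 0.0068, 0.2224]
eef_rot: [0.87, 0.494, -0.0, -0.0]
ft_force: [0.2, -0.5, 0.6]
width: 0.0872
grip_force: 0.0
time: 5.4
ee_pos: [0.4579, 0.0065, 0.2224]
eef_rot: [0.997, 0.072, -0.0, -0.0]
ft_force: [-0.6, -0.6, -0.1]
width: 0.0868
grip_force: 0.0
[-0.42186529 -0.05395042  0.29948259  1.89405763  0.01622022  1.29937591
 -1.55414568] 5.4
[[ 9.89679045e-01  1.43301455e-01 -2.86273240e-04]
 [ 1.43301527e-01 -9.89679044e-01  2.50175245e-04]
 [-2.47468150e-04 -2.88616590e-04 -9.99999928e-01]]
[-1.90583993  6.20888179  2.07865339]
```

```bash
python3 -m crank '[[[-0.27,0.89,0.2],0],[[-0.27,0.89,0.2],0],[[-0.27,0.89,0.2],0],[[-0.27,0.89,0.2],0],[[-0.27,0.89,0.2],0],[[-0.27,0.89,0.2],0],[[-0.27,0.89,0.2],0],[[0,0,0],0],[[0,0,0],0]]'
python3 - <<'E'
from h import *
s=sensors.read_state();im=vision.camera("wrist");cv2.imwrite("pics/w1.png",im[:,:,::-1])
import json;json.dump([list(s['ee_pos']),list(s['eef_rot'])],open("w1.json","w"))
E
```

```text
time: 6.52
ee_pos: [0.4287, -0.1867, 0.1806]
eef_rot: [0.997, 0.072, 0.0, -0.0]
ft_force: [0.7, 0.6, -1.1]
width: 0.087
grip_force: 0.0
```

View pics/w1.png

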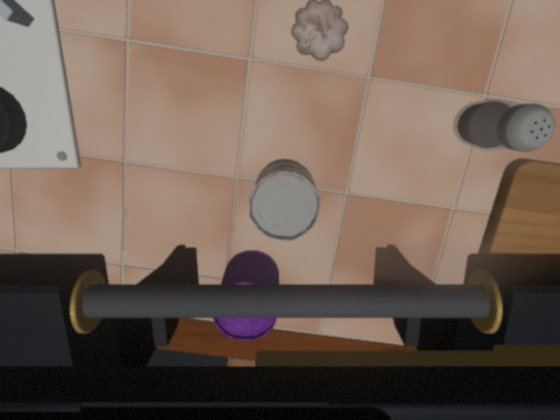

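The wrist view shows the lid centred at (285,203), between the finger tips, with the purple tin below, garlic above and shaker right, all clear of the fingers.

Run:
```python
from h import *
import json
p,q=json.load(open("w1.json"))
x=atz(ray("wrist",(284.5,203),(p,q)),.072);print(x)
s=lambda u,v:ray("scene",(200+(u+.5)/5-.5,160+(v+.5)/5-.5))
t=lambda u,v:ray("top",(190+(u+.5)/5-.5,150+(v+.5)/5-.5))
print(tri([ray("wrist",(284.5,203),(p,q)),s(460,350),t(578,332)]))
print(toolmove(p,q,[x[0],x[1],.036]))
```

```text
[ 0.43278508 -0.18517682  0.072     ]
(array([ 0.43024445, -0.18551916,  0.06886391]), [np.float64(0.00168831989725378), np.float64(0.0009770679042396665), np.float64(0.0022487573103793785)])
[ 0.14283189 -0.02893824  4.81881947]
```

```bash
python3 -m crank '[[[0.09,-0.03,0.8],0],[[0,0,0.8],0],[[0,0,0.8],0],[[0,0,0.8],0],[[0,0,0.8],0],[[0,0,0.8],0],[[0,0,0],0]]'; python3 -m crank '[[[0,0,0],0],[[0,0,0],0],[[0,0,0],0],[[0,0,0],0],[[0,0,0],0],[[0,0,0],0],[[0,0,0],0],[[0,0,0],0]]' 0 15
```

```text
time: 7.45
ee_pos: [0.43, -0.1853, 0.0354]
eef_rot: [0.997, 0.072, -0.001, -0.0]
ft_force: [0.5, 0.9, 0.6]
width: 0.0871
grip_force: 0.0
time: 8.45
ee_pos: [0.4311, -0.1863, 0.0369]
eef_rot: [0.997, 0.071, 0.0, -0.0]
ft_force: [-1.6, 2.9, 6.3]
width: 0.0569
grip_force: 15.0
```

```bash
python3 -m crank '[[[0,0,-0.5],0],[[0,0,-0.8],0],[[0,0,-0.8],0],[[0,0,-0.8],0],[[0,0,-0.8],0],[[0,0,-0.8],0],[[0,0,0],0]]'; python3 -m crank '[[[0.41,-0.84,0],0],[[0.41,-0.84,0],0],[[0.41,-0.84,0],0],[[0.41,-0.84,0],0],[[0.41,-0.84,0],0],[[0.41,-0.84,0],0],[[0.41,-0.84,0],0],[[0.41,-0.84,0],0],[[0.41,-0.84,0],0],[[0.41,-0.84,0],0],[[0,0,0],0],[[0,0,0],0]]'
python3 - <<'E'
from h import *
s=sensors.read_state();im=vision.camera("wrist");cv2.imwrite("pics/w2.png",im[:,:,::-1])
import json;json.dump([list(s['ee_pos']),list(s['eef_rot'])],open("w2.json","w"));print(s['joint_positions'])
E
```

```text
time: 9.32
ee_pos: [0.4316, -0.187, 0.1732]
eef_rot: [0.998, 0.071, 0.002, 0.0]
ft_force: [-0.2, -0.1, -3.8]
width: 0.0568
grip_force: 15.0
time: 10.82
ee_pos: [0.5164, 0.0795, 0.1706]
eef_rot: [0.998, 0.071, -0.001, 0.0]
ft_force: [0.8, -1.6, -2.8]
width: 0.0569
grip_force: 15.0
[-0.5126363   0.14095111  0.29748864  1.81435644 -0.04365051  1.19446093
 -1.63142647]
```

View pics/w2.png

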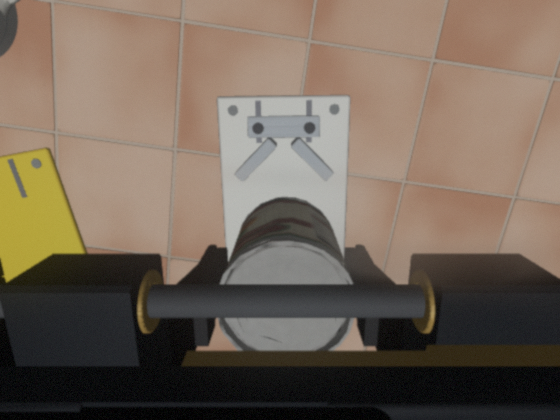

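The wrist view shows the held lid centred about (287,296), the plate's far corners at (218,97) and (349,96), and the V's arms at (256,160) and (313,160).

Run:
```python
from h import *
import json
np.set_printoptions(precision=4,suppress=True)
P=json.load(open("w2.json"));p,q=P
hx=np.array([np.cos(.1449),np.sin(.1449),0]);hy=np.array([-hx[1],hx[0],0])
lid=atz(ray("wrist",(287,296),P),p[2]+.0351);top=atz(ray("wrist",(287,237),P),p[2]+.0351);bot=atz(ray("wrist",(287,354),P),p[2]+.0351)
print("lid",lid,(lid-p)@hx,(lid-p)@hy,"lidcheck",(top-p)@hx,(bot-p)@hx)
a=atz(ray("wrist",(218,97),P),.01);b=atz(ray("wrist",(349,96),P),.01)
print(a,b,np.linalg.norm(a-b),np.degrees(np.arctan2((b-a)[1],(b-a)[0])))
m=(a+b)/2
k=m-.14*hx
print("knob from plate far edge",k)
for n,k2 in(("wrist",k),("scene",np.array([.4619,.0721,0])),("plate",np.array([.4606,.0713,0]))):
  print(n,"tcp in holder",(np.array(p)-k2)@hx,(np.array(p)-k2)@hy,"lid",(lid-k2)@hx,(lid-k2)@hy)
for u in((237,177),(330,177),(247,118),(319,118)): 
  w=atz(ray("wrist",u,P),.036);print((w-k)@hx,(w-k)@hy)
```

```text
lid [0.5202 0.0796 0.2057] 0.003755917574018558 -0.0003881572605786733 lidcheck 0.028602190341225648 -0.023215526678170253
[0.5921 0.1487 0.01  ] [0.6087 0.0373 0.01  ] 0.11264358401305104 -81.53757402980769
knob from plate far edge [0.4619 0.0728 0.01  ]
wrist tcp in holder 0.05488943646510055 -0.001282004854809501 lid 0.0586453540391191 -0.0016701621153881747
scene tcp in holder 0.054994979899006195 -0.0005675074369308566 lid 0.058750897473024755 -0.0009556646975095287
plate tcp in holder 0.05639687113694243 3.639732128645843e-05 lid 0.06015278871096099 -0.00035175993929221366
0.07492664179051726 0.03933167277152281
0.07454468381796374 -0.038753415223645796
0.12287807757169612 0.029310521329096173
0.12261270831048661 -0.028516463645628053
```

```bash
python3 -m crank '[[[0.04,-0.03,0.4],0],[[0,0,0.6],0],[[0,0,0.6],0],[[0,0,0.6],0],[[0,0,0.6],0],[[0,0,0.3],0],[[0,0,0],0]]'; python3 -m crank '[[[0,0,0.2],0],[[0,0,0.2],0],[[0,0,0.2],0],[[0,0,0.2],0],[[0,0,0],0]]'
```

```text
time: 11.75
ee_pos: [0.5176, 0.081, 0.0779]
eef_rot: [0.998, 0.071, -0.001, 0.0]
ft_force: [-0.3, -0.6, -4.0]
width: 0.0571
grip_force: 15.0
time: 12.38
ee_pos: [0.5178, 0.0813, 0.054]
eef_rot: [0.997, 0.071, -0.0, 0.0]
ft_force: [0.1, -0.3, -3.6]
width: 0.0569
grip_force: 15.0
```

```bash
python3 -m crank '[[[0,0,0.1],0],[[0,0,0.08],0],[[0,0,0],0]]';  python3 -m crank '[[[0,0,0.04],0],[[0,0,0],0]]'
```

```text
time: 12.75
ee_pos: [0.5179, 0.0814, 0.0489]
eef_rot: [0.997, 0.071, -0.0, 0.0]
ft_force: [-0.2, 0.5, -4.1]
width: 0.0571
grip_force: 15.0
time: 13.0
ee_pos: [0.518, 0.0814, 0.0479]
eef_rot: [0.997, 0.071, -0.0, -0.0]
ft_force: [0.3, 0.1, -4.0]
width: 0.057
grip_force: 15.0
```

```bash
python3 -m crank '[[[0,0,0.04],0],[[0,0,0],0]]';  python3 -m crank '[[[0,0,0.03],0],[[0,0,0],0]]'
```

```text
time: 13.25
ee_pos: [0.5182, 0.0814, 0.047]
eef_rot: [0.997, 0.071, 0.0, -0.0]
ft_force: [-1.3, -0.8, 0.4]
width: 0.0567
grip_force: 15.0
time: 13.5
ee_pos: [0.5183, 0.0814, 0.0469]
eef_rot: [0.997, 0.071, 0.0, -0.0]
ft_force: [-6.5, -1.0, 11.1]
width: 0.0569
grip_force: 15.0
```

```bash
python3 -m crank '[[[0,0,-0.02],0],[[0,0,0],0]]';  python3 -m crank '[[[0.03,0,0],0],[[0,0,0],0]]'; python3 -m crank '[[[0.03,0,0],0],[[0,0,0],0]]'
```

```text
time: 13.75
ee_pos: [0.5182, 0.0814, 0.0469]
eef_rot: [0.997, 0.071, 0.0, -0.0]
ft_force: [-3.7, -0.7, 7.2]
width: 0.0571
grip_force: 15.0
time: 14.0
ee_pos: [0.5185, 0.0814, 0.047]
eef_rot: [0.997, 0.071, -0.001, -0.0]
ft_force: [-8.0, -1.4, 11.8]
width: 0.0571
grip_force: 15.0
time: 14.25
ee_pos: [0.519, 0.0815, 0.0471]
eef_rot: [0.997, 0.071, -0.001, -0.0]
ft_force: [-10.4, -1.6, 14.9]
width: 0.0568
grip_force: 15.0
```

```bash
python3 -m crank '[[[0,0,-0.04],0],[[0,0,0],0]]';  python3 -m crank '[[[0.03,0,-0.01],0],[[0,0,0],0]]'
```

```text
time: 14.5
ee_pos: [0.5199, 0.0817, 0.0474]
eef_rot: [0.997, 0.071, 0.0, -0.0]
ft_force: [-0.1, 0.1, -4.1]
width: 0.0573
grip_force: 15.0
time: 14.75
ee_pos: [0.5208, 0.0818, 0.0478]
eef_rot: [0.997, 0.071, -0.0, -0.0]
ft_force: [-0.6, 0.6, -4.0]
width: 0.0572
grip_force: 15.0
```

```bash
for i in 1 2; do python3 -m crank '[[[0.03,0,0],0],[[0,0,0],0]]' | grep -E "pos|ft"; done; python3 -m crank '[[[0.03,0,0],0],[[0,0,0],0]]' | grep -E "pos|ft"
```

```text
ee_pos: [0.5217, 0.0819, 0.0479]
ft_force: [-0.8, -0.5, -3.8]
ee_pos: [0.5226, 0.0821, 0.048]
ft_force: [-1.1, -0.7, -4.0]
ee_pos: [0.5235, 0.0822, 0.0479]
ft_force: [1.1, -0.5, -4.2]
```

```bash
python3 -m crank '[[[0.03,0,0],0],[[0,0,0],0]]' | grep -E "pos|ft"; python3 -m crank '[[[0.03,0,0],0],[[0,0,0],0]]' | grep -E "pos|ft"
```

```text
ee_pos: [0.5244, 0.0823, 0.0479]
ft_force: [-0.2, 0.4, -2.8]
ee_pos: [0.5253, 0.0825, 0.0479]
ft_force: [0.5, 0.1, -3.5]
```

```bash
python3 -m crank '[[[0.03,0,0],0],[[0,0,0],0]]' | grep -E "pos|ft"; python3 -m crank '[[[0.03,0,0],0],[[0,0,0],0]]' | grep -E "pos|ft"
```

```text
ee_pos: [0.5262, 0.0826, 0.0479]
ft_force: [-0.6, -0.6, -3.2]
ee_pos: [0.5271, 0.0826, 0.0479]
ft_force: [-0.7, -0.3, -3.9]
```

```bash
python3 -m crank '[[[0.03,0,0],0],[[0,0,0],0]]' | grep -E "pos|ft"; python3 -m crank '[[[0.03,0,0],0],[[0,0,0],0]]' | grep -E "pos|ft"
python3 - <<'E'
from h import *
s=sensors.read_state();im=vision.camera("wrist");cv2.imwrite("pics/w3.png",im[:,:,::-1])
import json;json.dump([list(s['ee_pos']),list(s['eef_rot'])],open("w3.json","w"))
E
```

```text
ee_pos: [0.5278, 0.0827, 0.0479]
ft_force: [-0.1, -0.4, -4.5]
ee_pos: [0.5283, 0.0826, 0.0477]
ft_force: [-2.9, -1.1, -3.3]
```

View pics/w3.png

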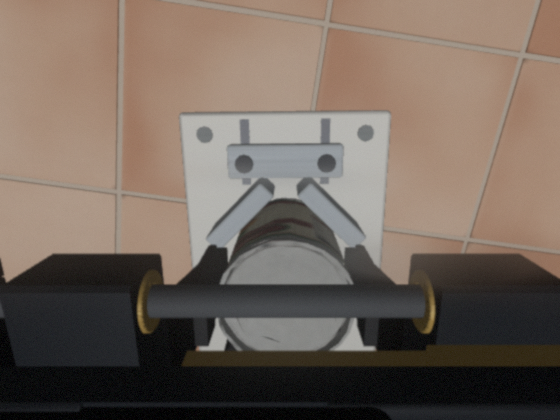

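The view shows the tin between the V's arms and starting to touch, with the force now −3 N. I'll lower it the last millimetre and press it home.

```bash
python3 -m crank '[[[0.03,0,0],0],[[0,0,0],0]]' | grep -E "pos|ft"; python3 -m crank '[[[0,0,0.03],0],[[0,0,0],0]]' | grep -E "pos|ft"
```

```text
ee_pos: [0.5285, 0.0826, 0.0477]
ft_force: [-6.9, -3.4, 0.0]
ee_pos: [0.5285, 0.0827, 0.0472]
ft_force: [-9.3, -3.1, 7.0]
```

```bash
python3 -m crank '[[[-0.01,0,-0.02],0],[[0,0,0],0]]' | grep -E "pos|ft"; python3 -m crank '[[[0,0,0],0],[[0,0,0],0],[[0,0,0],0],[[0,0,0],0]]' 1;  python3 -m crank '[[[0,0,-0.3],0],[[0,0,-0.8],0],[[0,0,-0.8],0],[[0,0,-0.8],0],[[0,0,-0.8],0],[[0,0,-0.8],0],[[0,0,0],0]]'
```

```text
ee_pos: [0.5285, 0.0826, 0.0473]
ft_force: [-5.4, -2.9, -1.9]
time: 18.3
ee_pos: [0.5297, 0.0831, 0.0478]
eef_rot: [0.997, 0.071, 0.0, -0.0]
ft_force: [-0.5, -0.6, 0.2]
width: 0.0848
grip_force: 0.0
time: 19.18
ee_pos: [0.5305, 0.0832, 0.179]
eef_rot: [0.997, 0.071, 0.002, -0.001]
ft_force: [0.2, -0.1, -0.7]
width: 0.0871
grip_force: 0.0
```

```bash
python3 -m crank '[[[-0.58,0.03,0],0],[[-0.58,0,0],0],[[-0.58,0,0],0],[[-0.58,0,0],0],[[0,0,0],-0.8],[[0,0,0],-0.8],[[0,0,0],-0.8],[[0,0,0],-0.8],[[0,0,0],-0.8],[[0,0,0],-0.8],[[0,0,0],-0.8],[[0,0,0],-0.8]]';python3 -m crank '[[[0,0,0],-0.8],[[0,0,0],-0.8],[[0,0,0],-0.8],[[0,0,0],-0.8],[[0,0,0],-0.8],[[0,0,0],-0.85],[[0,0,0],0],[[0,0,0],0]]'
python3 - <<'E'
from h import *
s=sensors.read_state();im=vision.camera("wrist");cv2.imwrite("pics/w4.png",im[:,:,::-1])
import json;json.dump([list(s['ee_pos']),list(s['eef_rot'])],open("w4.json","w"));print(s['joint_positions'])
E
```

```text
time: 20.68
ee_pos: [0.4602, 0.0721, 0.1761]
eef_rot: [0.868, 0.496, -0.0, -0.0]
ft_force: [-0.0, -0.5, -0.4]
width: 0.087
grip_force: 0.0
time: 21.68
ee_pos: [0.4604, 0.0722, 0.1764]
eef_rot: [0.656, 0.754, -0.0, -0.0]
ft_force: [0.1, -0.8, -0.6]
width: 0.0867
grip_force: 0.0
[-5.29849506e-01  3.96896373e-03  2.78661310e-01  1.93991788e+00
 -1.24039420e-03  1.19818448e+00 -1.11766824e-01]
```

View pics/w4.png

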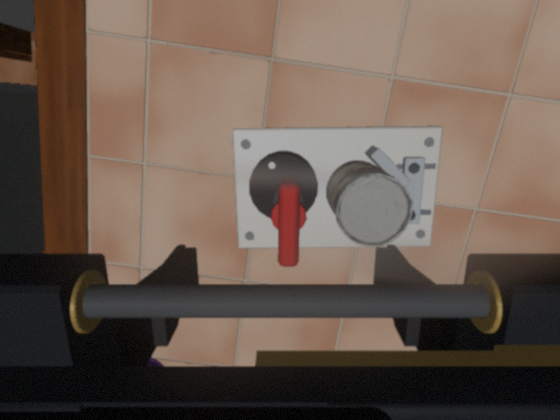

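The bar runs straight along the image's vertical from (288,186) to (289,265), aligned with the tool. The tin is standing in the V.

Run:
```python
from h import *
import json
P=json.load(open("w4.json"));p,q=P
a=atz(ray("wrist",(288,186),P),.118);b=atz(ray("wrist",(289,265),P),.118);print(a,b,np.linalg.norm(a-b))
x=(a+b)/2;M=R.from_quat(q).as_matrix();d=M.T@(b-a);print(x,"angle deg",np.degrees(np.arctan2(d[1],-d[0])))
print("yaw",np.degrees(np.arctan2(M[1,0],M[0,0])))
print(toolmove(p,q,[x[0],x[1],.092]),toolmove(p,q,[.4616,.0722,.092]))
```

```text
[0.45901649 0.099651   0.118     ] [0.46720993 0.04627307 0.118     ] 0.05400310284690126
[0.46311321 0.07296203 0.118     ] angle deg 0.7642274752499604
yaw 97.96248163281803
[0.01212128 0.09301721 2.81335903] [-0.00604772  0.03954452  2.81337621]
```

```bash
python3 -m crank '[[[0,0.06,0.5],0],[[0,0,0.6],0],[[0,0,0.6],0],[[0,0,0.6],0],[[0,0,0.5],0],[[0,0,0],0]]' - 50; python3 -m crank '[[[0,0,0],0],[[0,0,0],0],[[0,0,0],0],[[0,0,0],0],[[0,0,0],0],[[0,0,0],0],[[0,0,0],0],[[0,0,0],0]]' 0 50; python3 -c "
from h import *
s=sensors.read_state();print(s['torque'],R.from_quat(s['eef_rot']).as_euler('xyz',degrees=True))"
```

```text
time: 22.48
ee_pos: [0.4615, 0.0722, 0.0913]
eef_rot: [0.655, 0.755, -0.001, -0.001]
ft_force: [-0.2, -0.7, -0.1]
width: 0.0871
grip_force: 0.0
time: 23.48
ee_pos: [0.4634, 0.0726, 0.0939]
eef_rot: [0.655, 0.755, 0.001, 0.0]
ft_force: [-16.5, -3.0, 25.5]
width: 0.0154
grip_force: 61.6
[-0.64262083  3.12611869 -0.27733855] [ 1.79890122e+02 -2.07467500e-02  9.81003455e+01]
```

```bash
python3 -m crank '[[[0,0.03,-0.04],0],[[0,0.03,-0.04],0],[[0,0,0],0]]'; python3 -c "
from h import *
s=sensors.read_state();print(s['torque'],R.from_quat(s['eef_rot']).as_euler('xyz',degrees=True)[2])"
```

```text
time: 23.85
ee_pos: [0.4624, 0.0724, 0.0942]
eef_rot: [0.655, 0.755, -0.001, -0.001]
ft_force: [-6.5, -2.0, -1.5]
width: 0.0135
grip_force: 81.5
[-0.13518272  1.0502307  -0.27903464] 98.08786518551626
```

```bash
cat > st.py <<'E'
from h import *
s=sensors.read_state();y=R.from_quat(s['eef_rot']).as_euler('xyz',degrees=True)[2];k=1.1+np.radians(98.3-y)
print(round(s['time'],2),"yaw %.2f knob %.3f tau"%(y,k),np.round(s['torque'],3),"F",np.round(s['ft_force'],1),"p",np.round(s['ee_pos'],4),"grip",round(s['grip_force'],1),s['width'])
E
python3 -m crank '[[[0,0.02,0],0.3],[[0,0,0],0.3],[[0,0,0],0]]' - 40 >/dev/null; python3 st.py; python3 -m crank '[[[0,0,0],0.5],[[0,0,0],0.5],[[0,0,0],0.5],[[0,0,0],0.5],[[0,0,0],0]]'>/dev/null; python3 st.py
```

```text
24.23 yaw 93.30 knob 1.187 tau [-0.373  1.868  0.161] F [-8.9 -1.6  2.2] p [0.4624 0.0724 0.0942] grip 71.3 0.013585357440105864
24.85 yaw 77.27 knob 1.467 tau [-0.436  1.88  -0.027] F [-9.2 -1.2  3. ] p [0.4624 0.0725 0.0942] grip 71.3 0.013758390648424747
```

```bash
python3 -m crank '[[[-0.01,-0.035,0],0],[[0,0,0],0]]' >/dev/null; python3 st.py; python3 -m crank '[[[0,0,0],0.5],[[0,0,0],0.5],[[0,0,0],0],[[0,0,0],0]]'>/dev/null; python3 st.py;python3 st.py
```

```text
25.1 yaw 77.31 knob 1.466 tau [-0.314  1.08   0.002] F [-4.9 -1.5 -5.3] p [0.4623 0.0725 0.0942] grip 70.5 0.013962151484596303
25.6 yaw 69.31 knob 1.606 tau [-0.304  1.109 -0.031] F [-6.1 -1.1 -3.9] p [0.4623 0.0724 0.0942] grip 70.6 0.013784537774883988
25.6 yaw 69.31 knob 1.606 tau [-0.304  1.109 -0.031] F [-6.1 -1.1 -3.9] p [0.4623 0.0724 0.0942] grip 70.6 0.013784537774883988
```

```bash
python3 -m crank '[[[0,-0.015,0],0.5]]' >/dev/null; python3 st.py; python3 -m crank '[[[0,0,0],0.3]]'>/dev/null; python3 st.py;python3 -m crank '[[[0,0,0],0.15],[[0,0,0],0.15]]'>/dev/null; python3 st.py; python3 -m crank '[[[0,0,0],0.12],[[0,0,0],0.12]]'>/dev/null; python3 st.py; python3 -m crank '[[[0,0,0],0.12],[[0,0,0],0.12]]'>/dev/null; python3 st.py
```

```text
25.73 yaw 65.27 knob 1.677 tau [-0.535  0.443  0.23 ] F [-1.2 -2.5 -6.7] p [0.4622 0.0725 0.0942] grip 70.3 0.013738544642307879
25.85 yaw 62.84 knob 1.719 tau [-0.442  0.686  0.226] F [-3.2 -2.1 -7.6] p [0.4623 0.0725 0.0942] grip 70.4 0.014168177927541423
26.1 yaw 60.48 knob 1.760 tau [-0.682  0.831  0.294] F [ -4.2  -2.  -10.5] p [0.4623 0.0725 0.0943] grip 70.0 0.01381464838129503
26.35 yaw 58.55 knob 1.794 tau [-0.709  0.864  0.278] F [ -4.1  -2.8 -11.4] p [0.4623 0.0725 0.0942] grip 69.9 0.013806505237595612
26.6 yaw 56.63 knob 1.827 tau [-0.678  0.903  0.281] F [ -4.6  -3.  -10.3] p [0.4623 0.0725 0.0943] grip 69.9 0.013864876735563648
```

```bash
echo 'import sys; sys.exit(int(s["torque"][2]>0.40))' >> st.py
C="python3 -m crank"; 
$C '[[[0,-0.01,0.03],0.1],[[0,0,0],0.1]]'>/dev/null; python3 st.py && $C '[[[0,0,0],0.1],[[0,0,0],0.1]]'>/dev/null; python3 st.py && $C '[[[0,0,0],0.1],[[0,0,0],0.1]]'>/dev/null; python3 st.py && $C '[[[0,0,0],0.1],[[0,0,0],0.1]]'>/dev/null; python3 st.py && $C '[[[0,0,0],0.1],[[0,0,0],0.1]]'>/dev/null; python3 st.py
```

```text
26.85 yaw 55.02 knob 1.855 tau [-1.154  1.819  0.336] F [-7.8 -4.6 -1.2] p [0.4623 0.0725 0.0942] grip 70.9 0.01394060718339911
27.1 yaw 53.42 knob 1.883 tau [-1.114  1.748  0.274] F [-7.5 -4.5 -0.4] p [0.4623 0.0725 0.0942] grip 70.9 0.013514312521267127
27.35 yaw 51.82 knob 1.911 tau [-1.046  1.799  0.297] F [-8.5 -5.6 -0.4] p [0.4623 0.0725 0.0942] grip 70.9 0.013185545836576438
27.6 yaw 50.22 knob 1.939 tau [-1.134  1.73   0.318] F [-7.4 -4.7 -0.9] p [0.4623 0.0725 0.0942] grip 70.9 0.01391569240490486
27.85 yaw 48.63 knob 1.967 tau [-1.096  1.789  0.273] F [-7.3 -4.4 -1.6] p [0.4623 0.0725 0.0942] grip 70.9 0.013307909655669626
```

```bash
C="python3 -m crank"; 
$C '[[[0,0,0],0.1],[[0,0,0],0.1]]'>/dev/null; python3 st.py && $C '[[[0,0,0],0.1],[[0,0,0],0.1]]'>/dev/null && python3 st.py && $C '[[[0,0,0],0.1],[[0,0,0],0.1]]'>/dev/null && python3 st.py && $C '[[[0,0,0],0.1],[[0,0,0],0.1]]'>/dev/null && python3 st.py && $C '[[[0,0,0],0.1],[[0,0,0],0.1]]'>/dev/null && python3 st.py && $C '[[[0,0,0],0.1],[[0,0,0],0.1]]'>/dev/null && python3 st.py && $C '[[[0,0,0],0.1],[[0,0,0],0.1]]'>/dev/null && python3 st.py
```

```text
28.1 yaw 47.02 knob 1.995 tau [-1.124  1.813  0.279] F [-8.4 -4.9 -0.3] p [0.4623 0.0725 0.0942] grip 70.9 0.013542513924357541
28.35 yaw 45.43 knob 2.023 tau [-1.033  1.851  0.322] F [-8.2 -4.9 -0.9] p [0.4623 0.0725 0.0942] grip 70.9 0.013471686618282467
28.6 yaw 43.82 knob 2.051 tau [-1.045  1.853  0.287] F [-8.4 -4.1 -1.3] p [0.4623 0.0725 0.0942] grip 70.9 0.013482442454807819
28.85 yaw 42.22 knob 2.079 tau [-1.074  1.856  0.271] F [-8.7 -4.4 -1.3] p [0.4623 0.0725 0.0942] grip 70.9 0.01371528397232895
29.1 yaw 40.62 knob 2.107 tau [-1.012  1.845  0.272] F [-7.3 -4.9 -1.1] p [0.4623 0.0725 0.0942] grip 70.9 0.013329008886217832
29.35 yaw 39.03 knob 2.135 tau [-1.096  1.839  0.193] F [-8.2 -5.3 -0.8] p [0.4623 0.0725 0.0942] grip 70.9 0.01349965544220744
29.6 yaw 37.43 knob 2.162 tau [-1.079  1.848  0.354] F [-7.9 -3.8 -0.9] p [0.4623 0.0726 0.0942] grip 70.9 0.013255460408802213
```

```bash
C="python3 -m crank"; 
$C '[[[0,0,0],0.1],[[0,0,0],0.1]]'>/dev/null; python3 st.py && $C '[[[0,0,0],0.1],[[0,0,0],0.1]]'>/dev/null && python3 st.py && $C '[[[0,0,0],0.1],[[0,0,0],0.1]]'>/dev/null && python3 st.py && $C '[[[0,0,0],0.1],[[0,0,0],0.1]]'>/dev/null && python3 st.py && $C '[[[0,0,0],0.1],[[0,0,0],0.1]]'>/dev/null && python3 st.py && $C '[[[0,0,0],0.1],[[0,0,0],0.1]]'>/dev/null && python3 st.py && $C '[[[0,0,0],0.1],[[0,0,0],0.1]]'>/dev/null && python3 st.py
```

```text
29.85 yaw 35.82 knob 2.190 tau [-1.079  1.814  0.252] F [-7.5 -4.7 -1.2] p [0.4623 0.0725 0.0942] grip 70.9 0.013910293327729096
30.1 yaw 34.22 knob 2.218 tau [-1.015  1.881  0.287] F [-7.7 -5.  -0.4] p [0.4623 0.0725 0.0942] grip 70.9 0.013811180607953374
30.35 yaw 32.64 knob 2.246 tau [-1.005  1.909  0.45 ] F [-7.7 -5.3 -1.5] p [0.4623 0.0726 0.0942] grip 70.9 0.01348517695816515
```

```bash
python3 -m crank '[[[0,0,0],0.06]]'>/dev/null; python3 st.py
```

```text
30.48 yaw 32.18 knob 2.254 tau [-1.061  1.919  0.563] F [-7.9 -4.4 -0.3] p [0.4622 0.0726 0.0942] grip 71.0 0.013420861679350632
```

```bash
python3 -m crank '[[[0,0,0],0.06]]'>/dev/null; python3 st.py
```

```text
30.6 yaw 31.71 knob 2.262 tau [-1.06   1.973  0.677] F [-7.7 -4.5 -0.6] p [0.4622 0.0726 0.0942] grip 70.1 0.013826155053559936
```

```bash
python3 -m crank '[[[0,0,0],0]]'>/dev/null; python3 st.py; python3 -m crank '[[[0,0,0],0],[[0,0,0],0],[[0,0,0],0],[[0,0,0],0],[[0,0,0],0]]' 0.6;  python3 st.py; python3 -m crank '[[[0,0,-0.3],0],[[0,0,-0.5],0],[[0,0,-0.8],0],[[0,0,-0.8],0],[[0,0,-0.8],0],[[0,0,-0.8],0],[[0,0,0],0],[[0,0,0],0]]'
python3 - <<'E'
from h import *
s=sensors.read_state();cv2.imwrite("pics/w5.png",vision.camera("wrist")[:,:,::-1])
E
```

```text
30.73 yaw 31.73 knob 2.262 tau [-0.982  1.999  0.601] F [-8.7 -4.5 -0.9] p [0.4622 0.0726 0.0942] grip 70.1 0.013472771646185523
time: 31.35
ee_pos: [0.4631, 0.0732, 0.0942]
eef_rot: [0.962, 0.273, 0.0, -0.0]
ft_force: [-0.3, -0.2, 0.8]
width: 0.0504
grip_force: 0.0
31.35 yaw 31.72 knob 2.262 tau [-0.054  0.116  0.033] F [-0.3 -0.2  0.8] p [0.4631 0.0732 0.0942] grip 0.0 0.0503794364667629
time: 32.35
ee_pos: [0.4628, 0.0731, 0.2142]
eef_rot: [0.962, 0.273, 0.0, -0.0]
ft_force: [0.2, 0.1, -0.1]
width: 0.0525
grip_force: 0.0
```

View pics/w5.png

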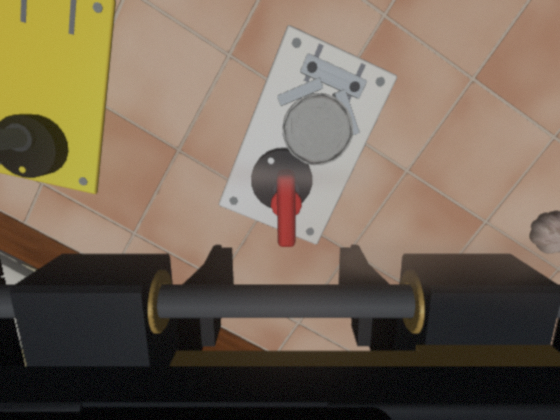

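The view shows the tin upright against both V walls with the cam bearing on it, the bar at the angle I left it, and the gripper clear of everything. Handing in.

```bash
python3 -c "
from bench import r
print(r.close_job())"
```

```text
the job is handed in; nothing more can be done
None
```

The tin stands upright in the V, released and clamped by the cam at knob angle about 2.26 rad; I estimate about 20–25 N at the tightest from wrist torque, and the force left after spring-back was not measured. I handed it in at about 32 s, with the gripper clear and the shaker, garlic and onion untouched.

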